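# Seat the large magnifier on its three-point stand

### The arm

A 6-joint arm with a two-finger parallel gripper is mounted at the origin on a cart in front of the work surface, level with it; the furniture and walls round the work are solid. World frame = base frame: x ahead of the robot, y to its left, z up, the work surface at z = 0. Lengths are in mm, angles in rad, forces in N, time in s.
With the tool pointing down it reaches from about 375 to 825 mm from the base axis. Payload 5.5 kg.
Tool frame: the origin (TCP) lies midway between the tips of the shut fingers; the grasp point (between the pads) lies 19 mm behind it; z points along the fingers, x is the direction in which the jaws open and shut, and the axes are right-handed (so a half turn about z gives the same grasp; the last joint's range is limited). The gripper opens to 85 mm and grips with 20 to 120 N. Pads are 22 mm wide; open, the fingers measure 114 mm over their backs; the gripper's body (76 mm by 85 mm) begins 54 mm behind the grasp point. The pads swing forward as they close: fully open they stand 13 mm farther back than shut.
Start: joints at [1.214, 0.314, -0.047, 1.21, 0, 1.571], TCP at [209.563, 562.208, 231.299] pointing down, gripper open.
Joint ranges: [-2.67, 2.67], [-0.69, 1.73], [-1.03, 1.25], [-2.08, 2.16], [-1.42, 1.45], [-3.14, 3.14]. Speed limits (rad/s): [2.39, 2.39, 3.01, 3.14, 3.14, 3.14].

### API

Orientations are given as a 3x3 rotation matrix whose columns are the frame's x, y, z axes.
In Python, from workcell import bot gives the robot as it stands.
- The arm moves only by the tool jog_arm, never from a script. Its argument "series" is a list that holds one entry, the list of rows, each a list of 7 numbers: the turn, a rotation vector about the world's x, y, z in rad, then the shift along the world's x, y, z in m, then the closure, from 0 (fully open) to 1 (shut). In form: [[[wx, wy, wz, dx, dy, dz, gripper], ...]]. A call has exactly 10 rows; each row shifts and turns the pose as measured when the row begins; what a row does not reach is not made up. A row lasts 1/8 s, in which the tool goes at most 62.5 mm and 10.7 degrees, less where a joint would pass 70% of its speed; a pose out of reach is approached as far as the arm can. A call is refused whole if a number of a shift passes 0.0625 or a number of a turn 0.188, either way. A call with a gripper value outside its range is refused whole. The fingers move at their own pace and stop on an object; "grip_force" is the grip in N (left out, the last holds). Time passes only in rows, so rows that do not move let the fingers close, or fill a call up. It gives the time, the measured TCP pose, the force and the opening at its end, in the units of the state.
- bot.observe(): the state, without advancing time (a new reading comes with each control period).
- bot.get_image(name): name is "side" or "top"; returns a dict with "img" (480x640x3 uint8, blue, green, red), "fx", "fy", "cx", "cy" (pixels), "T" (4x4, takes a point from camera to world coordinates). Camera axes: x right, y down, z forward; pixel columns grow to the right and rows downward; lengths in mm; the calibration is good to about 2 mm. A picture is of the moment at which its call begins. There is no depth.
- bot.job_done(): hands the job in, once; it reports no verdict.
Trained networks look in the newest picture that a camera, given by its name, has taken for a name from the list of things; names that differ only in an ending like _2 or _b are one class to them, and where a whole thing is asked for, a point or a joint stands for the part that bears it (a point fixed in the world has none). Each returns a list of dicts, best first, with "p" (0 to 1); they miss things now and then, are a little off and sometimes report something else, mostly with a low value. They report only what shows in the picture. A call takes as long as a camera call. They do not tell look-alikes from the thing itself.
- bot.look_for(camera, thing): "position" ([column, row] in pixels, amid what is visible of it).
The state is a dict: "t": time; "joint_positions": joint angles; "dq": joint speeds; "effort": joint torques, N m; "eef_pos": TCP position; "tcp_rot": TCP orientation; "wrist_force": force on the tool from outside, world axes, zero at the start; "torque": the same for the moment, N m; "opening": opening from 0.0 (shut) to 1.0 (fully open).
Only numpy, scipy, OpenCV 4.12 (cv2) and the standard library are available. Lean on these libraries where they do the work, as an engineer would, in place of code of your own. Each camera call takes 0.05 s, during which the arm holds its last target. There are 200 camera calls.

### The job

Pick up the larger of the two round magnifiers and set it, glass upright, on the three-legged inspection stand so that it lies level between the lips, bears on all three brass seats and cannot rock. It is glass: set it down on the seats, do not drop it, then let go.

Things in the scene. Friction and masses are not known exactly. Their poses are not given: they have to be found in the camera images.
- magnifier: The larger magnifier, loose: an upright round dark steel tube, 60 mm across and 32 mm high, glass inside, flat underside, 0.14 to 0.28 kg. Origin: centre of its underside, z up its axis; its yaw does not matter. (The other magnifier, not listed, is 36 mm across, 26 mm high.) Grip it across by the upper half: fingertips 12 mm or more above its underside clear the stand's lips.
- seat_a: One of the three brass seats, 8 mm round buttons on the three legs of the fixed dark steel inspection stand. Origin: centre of its flat top face, 50 mm above the bench. The seats lie 120 degrees apart on a circle of 22 mm radius; the mean of the three seat positions is where the centre of the magnifier's underside belongs.
- seat_b: The second seat, like seat_a. Outside each seat stands a lip 18 mm wide that rises 9 mm above the seats and leans outward; the lips leave about 8 mm free beyond the edge of a centred magnifier.
- seat_c: The third seat, like seat_a. The stand's base is a flat disc 112 mm across, 8 mm thick, centred below the three seats; a steel nut lies fixed on its middle, well below the seats.
Things that resemble listed ones, but are neither listed nor needed, are in the scene too. Leave any green, purple or turquoise look-alike of the magnifier alone.

How it is judged:
By the outcome, as a careful person would: the job done as asked, in the order asked, and still so for the second after the job is handed in, with the robot touching nothing.
It also fails if it takes over 29 s, if anything falls off the work surface, if the arm or the gripper's body presses on something with over 40 N, if the wrist force passes 120 N, or if a joint passes its speed limit or range.

## Working session

There is one attempt and no reset: what is moved stays moved. The work goes in short steps, Python scripts to look and compute and a tool call to move; the robot and the scene stay as the last step left them, time stands still between calls to the robot, and variables do not carry over. Pictures are saved under pics/ and viewed, about 8 in all and at most 12, crops included, and the job is handed in when it is done.

Besides the shell and the picture viewer there is one more tool, called after "Emit:" by a JSON object that holds its "op" and its "data", one argument or row to a line. jog_arm: Moves the arm, as the interface text tells. Its arguments: {"type":"object","properties":{"series":{"type":"array"},"grip_force":{"type":"number"}},"required":["series"]}

```bash
mkdir -p pics; cat > h.py <<'E'
import numpy as np, cv2
from workcell import bot
def ray(im,px):
    T=np.array(im["T"]);d=np.array([(px[0]-im["cx"])/im["fx"],(px[1]-im["cy"])/im["fy"],1.])
    return T[:3,3],T[:3,:3]@d
def atz(im,px,z):
    o,d=ray(im,px);return o+d*(z-o[2])/d[2]
def proj(im,p):
    T=np.array(im["T"]);c=T[:3,:3].T@(np.array(p)-T[:3,3]);return [im["fx"]*c[0]/c[2]+im["cx"],im["fy"]*c[1]/c[2]+im["cy"]]
E
python3 - <<'E'
from h import *
for n in("top","side"):
    im=bot.get_image(n);cv2.imwrite(f"pics/{n}0.png",im["img"])
    print(n,im["fx"],im["cx"],im["cy"],np.round(im["T"],3).tolist())
    for th,z in(("magnifier",16),("seat_a",50)):
        for r in bot.look_for(n,th): print(th,np.round(r["position"]),round(r["p"],2),np.round(atz(im,r["position"],z)))
print(bot.observe()["t"])
E
```

```text
top 448.6560528828515 316.6517864251221 239.12168515961898 [[0.011, -0.985, 0.175, 364.876], [-1.0, -0.012, -0.005, -66.962], [0.007, -0.175, -0.985, 917.662], [0.0, 0.0, 0.0, 1.0]]
magnifier [393. 244.] 0.91 [ 516. -228.   16.]
magnifier [443. 294.] 0.71 [ 415. -325.   16.]
magnifier [449. 242.] 0.7 [ 521. -342.   16.]
side 448.8296327707495 322.1265606390377 246.30309744199891 [[0.998, -0.017, 0.056, 460.176], [-0.058, -0.381, 0.923, -891.718], [0.006, -0.924, -0.381, 425.604], [0.0, 0.0, 0.0, 1.0]]
magnifier [333. 321.] 0.73 [ 519. -234.   16.]
magnifier [344. 355.] 0.72 [ 528. -330.   16.]
magnifier [272. 317.] 0.56 [ 415. -216.   16.]
0.3
```

View pics/top0.png

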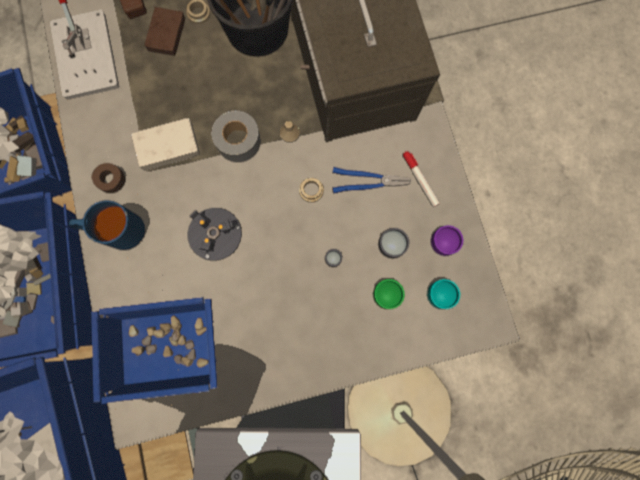

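View pics/side0.png

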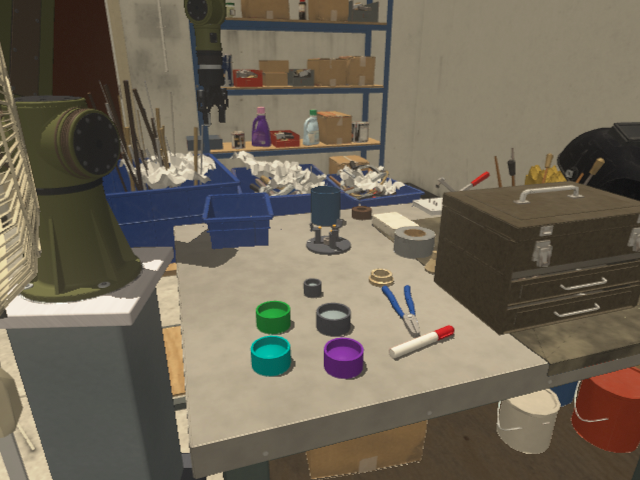

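Candidates for the magnifier in the top view are clear grey (394,243), green (388,294), purple (447,240), turquoise (443,294) and small grey (333,258). The uncoloured large one at (394,243), seen at (333,319) in the side view, fits the description. The stand is at (214,233) in the top view. I'll confirm both in one enlarged crop.

```bash
python3 - <<'E'
from h import *
t=bot.get_image("top");s=bot.get_image("side")
def crop(im,x,y,w,h,k): return cv2.resize(im["img"][y:y+h,x:x+w],None,fx=k,fy=k,interpolation=cv2.INTER_CUBIC)
a=crop(t,184,200,64,64,6);b=crop(t,362,211,64,64,6);c=crop(s,300,205,64,64,3);d=crop(s,300,290,64,64,3)
cv2.imwrite("pics/crop1.png",np.vstack([np.hstack([a,b]),np.hstack([c,d,np.zeros((192,384,3),np.uint8)])]))
for n in("top","side"):
  im=bot.get_image(n)
  for th,z in(("seat_a",50),("seat_b",50)):
    for r in bot.look_for(n,th): print(n,th,np.round(r["position"],1),round(r["p"],2),np.round(atz(im,r["position"],z)))
  for r in bot.look_for(n,"magnifier"): print(n,"magnifier",np.round(r["position"],1),round(r["p"],2))
# orange blobs in top crop
hsv=cv2.cvtColor(t["img"],cv2.COLOR_BGR2HSV)
for nm,im,(x,y,w,h) in(("top",t,(184,200,64,64)),("side",s,(300,205,64,60))):
  sub=im["img"][y:y+h,x:x+w];q=cv2.cvtColor(sub,cv2.COLOR_BGR2HSV)
  m=cv2.inRange(q,(8,90,80),(30,255,255));n,l,st,ce=cv2.connectedComponentsWithStats(m)
  for i in range(1,n): print(nm,st[i,4],ce[i]+[x,y],np.round(atz(im,ce[i]+[x,y],50),1))
E
```

```text
top magnifier [443.  297.8] 0.75
top magnifier [395.2 241.4] 0.68
top magnifier [445.6 240.6] 0.67
top magnifier [387.  293.4] 0.65
side magnifier [342.7 356.2] 0.85
side magnifier [273.1 354. ] 0.85
side magnifier [333.1 322.1] 0.77
side magnifier [272.5 315.9] 0.68
top 24 [201.70833333 222.        ] [550.4 156.   50. ]
top 24 [220.04166667 226.45833333] [541.9 119.4  50. ]
top 21 [206. 240.] [514.5 145.6  50. ]
side 50 [357.68 208.56] [628.9 285.9  50. ]
side 13 [333.61538462 225.38461538] [551.3 151.7  50. ]
side 9 [319.66666667 226.88888889] [516.2 142.3  50. ]
side 4 [330.5 230.5] [540.9 115.8  50. ]
```

View pics/crop1.png

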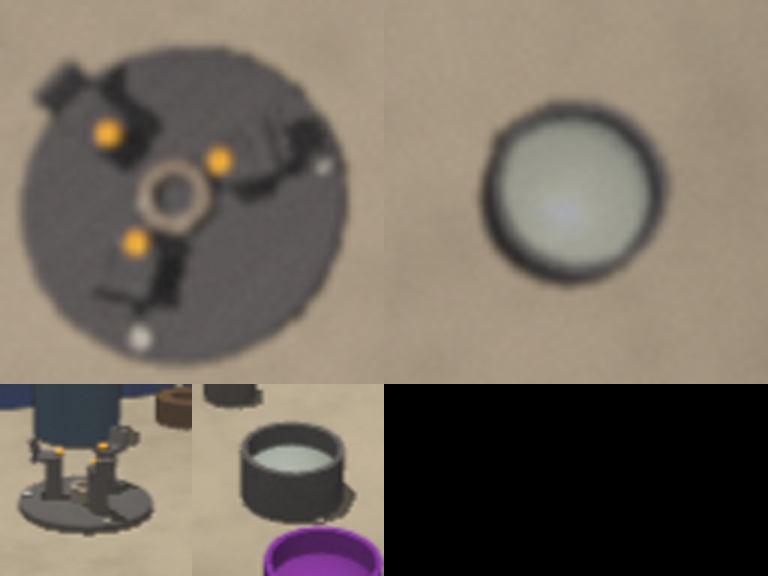

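The crop shows the large uncoloured magnifier centred near (394,243), and the stand's three seats at (202,222), (220,226) and (206,240) with about 37.5 mm between them (38.1 expected). Both are confirmed.

```bash
cat >> h.py <<'E'
from scipy.optimize import least_squares,minimize
def tri(obs):
    f=lambda p:np.concatenate([np.array(proj(i,p))-q for i,q in obs]);r=least_squares(f,[500,0,30.]);return r.x,np.abs(r.fun).max()
def cyl(im,x,y,z,r=30,h=32):
    a=np.linspace(0,2*np.pi,60);P=[proj(im,[x+r*np.cos(t),y+r*np.sin(t),zz]) for zz in(z,z+h) for t in a]
    m=np.zeros((480,640),np.uint8);H=cv2.convexHull(np.float32(P));cv2.fillConvexPoly(m,np.int32(H*16),255,shift=4,lineType=cv2.LINE_AA);return m/255.
E
python3 - <<'E'
from h import *
ims=[bot.get_image("top"),bot.get_image("side")]
print("stand",tri([(ims[0],[209.25,229.49]),(ims[1],[327.93,227.59])]))
x0=np.array([516,-231.])
for im,zz in zip(ims,(0,0)):
  c=np.int32(proj(im,[*x0,16]));w=24
  b=im["img"].astype(float);hsv=cv2.cvtColor(im["img"],cv2.COLOR_BGR2HSV)
  sl=np.s_[c[1]-w:c[1]+w,c[0]-w:c[0]+w]
  m=(hsv[...,1]<60)|(hsv[...,2]<95)
  mm=np.zeros(m.shape);mm[sl]=m[sl]
  n,l,st,ce=cv2.connectedComponentsWithStats(np.uint8(mm));k=l[c[1],c[0]];mm=(l==k)*1.
  r=minimize(lambda p:np.abs(cyl(im,*p,0)-mm).sum(),x0,method="Nelder-Mead",options=dict(initial_simplex=[x0,x0+[8,0],x0+[0,8]]))
  print(r.x.round(1),r.fun.round(),mm.sum(),st[k])
s=bot.observe();print(s["t"],s["eef_pos"],np.round(s["tcp_rot"],3).tolist(),s["opening"],s["wrist_force"])
E
```

```text
stand (array([536.08538271, 140.72415346,  48.36147607]), np.float64(0.1392096873583455))
[ 513.7 -240.4] 1451.0 2302.0 [ 370  220   48   48 2302]
[ 504.1 -235.3] 1016.0 2186.0 [ 306  295   48   48 2186]
0.9 [209.55546516 562.23097825 231.334872  ] [[0.349, 0.937, 0.0], [0.937, -0.349, 0.0], [0.0, -0.0, -1.0]] 0.9980428232503245 [-0.12624896 -0.51747364 -0.26820799]
```

Emit:
{"op": "jog_arm", "data": {
  "series": [
    [[0, 0, -0.18, 0.027, -0.046, 0, 0], [0, 0, -0.18, 0.027, -0.046, 0, 0], [0, 0, -0.18, 0.027, -0.046, 0, 0], [0, 0, -0.18, 0.027, -0.046, 0, 0], [0, 0, -0.18, 0.027, -0.046, 0, 0], [0, 0, -0.18, 0.027, -0.046, 0, 0], [0, 0, -0.18, 0.027, -0.046, 0, 0], [0, 0, -0.18, 0.027, -0.046, 0, 0], [0, 0, -0.18, 0.027, -0.046, 0, 0], [0, 0, -0.18, 0.027, -0.046, 0, 0]]
  ],
  "grip_force": 40
}}

```text
t: 2.15
eef_pos: [485.1, 91.3, 232.6]
tcp_rot: [[0.803, -0.595, 0.007], [-0.595, -0.803, -0.001], [0.006, -0.004, -1.0]]
wrist_force: [0.6, 0.6, -0.3]
opening: 0.999
```

```bash
cat > fit.py <<'E'
from h import *
x0=np.array([516,-231.])
for nm in("top","side"):
  im=dict(bot.get_image(nm));im["img"]=cv2.imread(f"pics/{nm}0.png")
  c=np.int32(proj(im,[*x0,16]));w=26
  L=cv2.cvtColor(im["img"],cv2.COLOR_BGR2LAB).astype(float)
  sub=L[c[1]-w:c[1]+w,c[0]-w:c[0]+w];bg=np.median(np.vstack([sub[:4].reshape(-1,3),sub[:,-4:].reshape(-1,3)]),0)
  d=(np.abs((sub-bg)*[.4,1,1]).max(2)>9)
  mm=np.zeros(L.shape[:2],np.uint8);mm[c[1]-w:c[1]+w,c[0]-w:c[0]+w]=d
  n,l,st,ce=cv2.connectedComponentsWithStats(mm);cnt,_=cv2.findContours(np.uint8(l==l[c[1]+(10 if nm=="side" else 0),c[0]]),0,1)
  q=np.zeros_like(mm);cv2.drawContours(q,cnt,-1,1,-1);q=q*1.
  r=minimize(lambda p:np.abs(cyl(im,*p,0)-q).sum(),x0,method="Nelder-Mead",options=dict(initial_simplex=[x0,x0+[8,0],x0+[0,8]]))
  print(nm,r.x.round(1),r.fun.round(),q.sum(),cv2.boundingRect(np.vstack(cnt)))
s=bot.observe();print(s["t"],np.round(s["eef_pos"],1),np.round(s["tcp_rot"],3).tolist(),s["opening"])
E
python3 fit.py
```

```text
top [ 110.2 -631. ] 305875.0 307200.0 (0, 0, 640, 480)
side [ 520.8 -230.1] 283.0 1323.0 (316, 302, 40, 43)
2.25 [486.6  88.9 232.5] [[0.802, -0.597, 0.008], [-0.597, -0.802, -0.003], [0.008, -0.003, -1.0]] 0.995926633420538
```

```bash
python3 - <<'E'
from h import *
B=dict(top=(378.2,409.2,227.3,258.3),side=(316,351,303,335.7))
def box(im,x,y):
  a=np.linspace(0,2*np.pi,90);P=np.array([proj(im,[x+30*np.cos(t),y+30*np.sin(t),z]) for z in(0,32) for t in a]);return np.array([P[:,0].min(),P[:,0].max(),P[:,1].min(),P[:,1].max()])
I={n:bot.get_image(n) for n in B}
for ns in(["top"],["side"],["top","side"]):
  r=least_squares(lambda p:np.concatenate([box(I[n],*p)-B[n] for n in ns]),[516,-231.]);print(ns,r.x.round(1),r.fun.round(1))
s=bot.observe();print(s["t"],np.round(s["eef_pos"],1))
E
```

```text
['top'] [ 518.7 -228.2] [-0.6  0.6 -0.3  0.3]
['side'] [ 520.3 -227.7] [-0.1  0.1 -1.   0.8]
['top', 'side'] [ 519.7 -228.1] [-0.6  0.5 -0.8 -0.2 -0.5 -0.3 -0.9  1. ]
2.35 [484.4  92.2 232.2]
```

Emit:
{"op": "jog_arm", "data": {
  "series": [
    [[0, 0, -0.03, 0.0045, -0.04, -0.005, 0], [0, 0, -0.03, 0.0045, -0.04, -0.01, 0], [0, 0, -0.03, 0.0045, -0.04, -0.015, 0], [0, 0, -0.03, 0.0045, -0.04, -0.015, 0], [0, 0, -0.03, 0.0045, -0.04, -0.015, 0], [0, 0, 0, 0.0045, -0.04, -0.015, 0], [0, 0, 0, 0.0045, -0.04, -0.015, 0], [0, 0, 0, 0.003, -0.04, -0.015, 0], [0, 0, 0, 0, 0, -0.025, 0], [0, 0, 0, 0, 0, -0.025, 0]]
  ]
}}

```text
t: 3.6
eef_pos: [521.7, -221.2, 76.2]
tcp_rot: [[0.731, -0.682, 0.013], [-0.682, -0.731, 0.002], [0.008, -0.01, -1.0]]
wrist_force: [0.2, -0.2, -0.1]
opening: 1.002
```

```bash
python3 - <<'E'
from h import *
t=bot.get_image("top");s=bot.get_image("side")
o=bot.observe();print(o["t"],np.round(o["eef_pos"],1),np.round(o["tcp_rot"],3).tolist())
a=cv2.resize(t["img"][190:290,340:460],(480,400),interpolation=cv2.INTER_CUBIC);b=cv2.resize(s["img"][250:370,280:380],(320,400));b=cv2.resize(s["img"][245:370,283:383],(320,400),interpolation=cv2.INTER_CUBIC)
cv2.imwrite("pics/pre.png",np.hstack([a,b]))
E
```

```text
3.7 [ 519.5 -220.1   74.3] [[0.731, -0.682, 0.008], [-0.682, -0.731, 0.004], [0.003, -0.008, -1.0]]
```

View pics/pre.png

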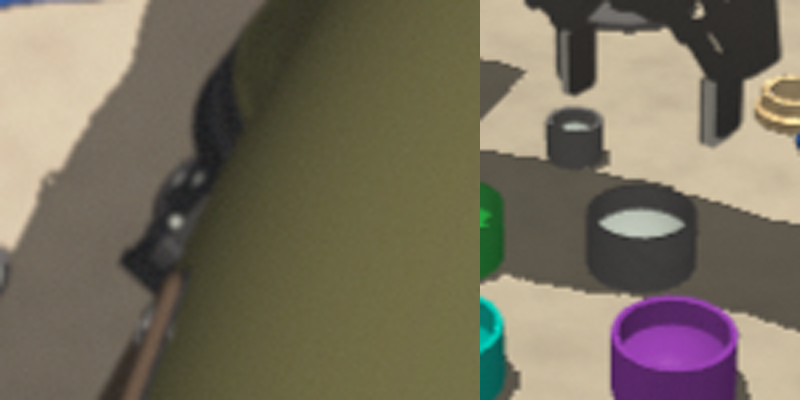

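The side view shows the open fingers straddling the magnifier's line, with the green and purple ones clear. I'll correct y by -8 mm and go down.

Emit:
{"op": "jog_arm", "data": {
  "series": [
    [[0, 0, -0.03, 0, -0.004, -0.005, 0], [0, 0, -0.03, 0, -0.004, -0.005, 0], [0, 0, 0, 0, 0, -0.01, 0], [0, 0, 0, 0, 0, -0.01, 0], [0, 0, 0, 0, 0, -0.01, 0], [0, 0, 0, 0, 0, -0.01, 0], [0, 0, 0, 0, 0, -0.008, 0], [0, 0, 0, 0, 0, -0.006, 0], [0, 0, 0, 0, 0, 0, 0], [0, 0, 0, 0, 0, 0, 0]]
  ]
}}

```text
t: 4.95
eef_pos: [521.5, -227.0, 8.5]
tcp_rot: [[0.689, -0.725, 0.011], [-0.725, -0.689, 0.003], [0.006, -0.01, -1.0]]
wrist_force: [0.1, 0.3, -0.8]
opening: 1.004
```

```bash
python3 - <<'E'
from h import *
P=[]
for _ in range(3): s=bot.get_image("side");o=bot.observe();P.append(o["eef_pos"])
print(o["t"],np.round(P,1).tolist(),np.round(o["tcp_rot"],3).tolist(),o["wrist_force"])
cv2.imwrite("pics/down.png",cv2.resize(s["img"][270:350,280:390],(660,480),interpolation=cv2.INTER_CUBIC))
E
```

```text
5.1 [[521.5, -227.0, 8.6], [521.5, -227.1, 8.7], [521.6, -227.1, 8.7]] [[0.689, -0.725, 0.012], [-0.725, -0.689, 0.002], [0.006, -0.01, -1.0]] [-0.29882954 -0.03965016  0.01563621]
```

View pics/down.png

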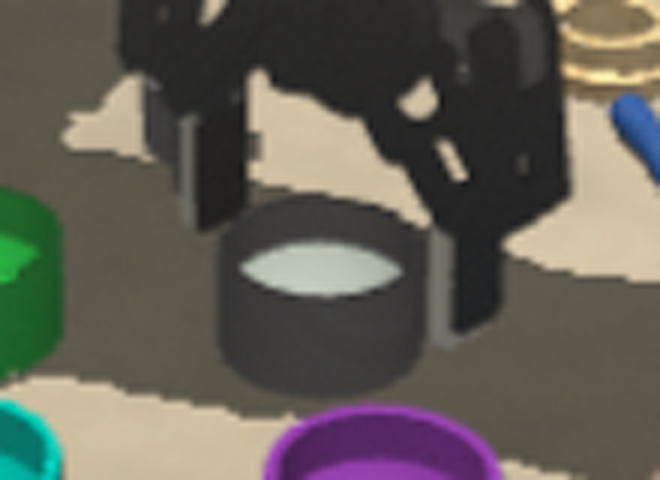

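The fingers straddle the magnifier on its upper half. I'll level the tool slightly and close.

Emit:
{"op": "jog_arm", "data": {
  "series": [
    [[0, 0.01, 0, 0, 0, 0, 0.1], [0, 0, 0, 0, 0, 0, 0.2], [0, 0, 0, 0, 0, 0, 0.3], [0, 0, 0, 0, 0, 0, 0.4], [0, 0, 0, 0, 0, 0, 0.6], [0, 0, 0, 0, 0, 0, 0.8], [0, 0, 0, 0, 0, 0, 1], [0, 0, 0, 0, 0, 0, 1], [0, 0, 0, 0, 0, 0, 1], [0, 0, 0, 0, 0, 0, 1]]
  ],
  "grip_force": 40
}}

```text
t: 6.35
eef_pos: [521.9, -227.1, 9.7]
tcp_rot: [[0.689, -0.725, 0.002], [-0.725, -0.689, 0.002], [-0.001, -0.003, -1.0]]
wrist_force: [-0.3, 0.5, 2.1]
opening: 0.685
```

```bash
python3 - <<'E'
from h import *
o=bot.observe()
print(o["t"],np.round(o["eef_pos"],1).tolist(),np.round(o["tcp_rot"],3).tolist(),o["wrist_force"],o["opening"])
E
```

```text
6.35 [521.9, -227.1, 9.7] [[0.689, -0.725, 0.002], [-0.725, -0.689, 0.002], [-0.001, -0.003, -1.0]] [-0.30621142  0.5088813   2.10986693] 0.6852019831757722
```

Emit:
{"op": "jog_arm", "data": {
  "series": [
    [[0, 0, 0, 0, 0, 0.015, 1], [0, 0, 0, 0, 0, 0.03, 1], [0, 0, 0, 0, 0.01, 0.03, 1], [0, 0, 0, 0.002, 0.03, 0.02, 1], [0, 0, 0, 0.002, 0.045, 0, 1], [0, 0, 0, 0.002, 0.05, 0, 1], [0, 0, 0, 0.002, 0.05, 0, 1], [0, 0, 0, 0.002, 0.05, 0, 1], [0, 0, 0, 0.002, 0.05, 0, 1], [0, 0, 0, 0.002, 0.04, 0, 1]]
  ]
}}

```text
t: 7.6
eef_pos: [537.2, 104.4, 115.5]
tcp_rot: [[0.684, -0.73, 0.01], [-0.73, -0.684, 0.001], [0.006, -0.008, -1.0]]
wrist_force: [0.8, 0.6, -0.8]
opening: 0.685
```

Emit:
{"op": "jog_arm", "data": {
  "series": [
    [[0, 0, 0, 0, 0.025, 0, 1], [0, 0, 0, 0, 0.01, 0, 1], [0, 0, 0, 0, 0, 0, 1], [0, 0, 0, 0, 0, 0, 1], [0, 0, 0, 0, 0, 0, 1], [0, 0, 0, 0, 0, 0, 1], [0, 0, 0, 0, 0, 0, 1], [0, 0, 0, 0, 0, 0, 1], [0, 0, 0, 0, 0, 0, 1], [0, 0, 0, 0, 0, 0, 1]]
  ]
}}

```text
t: 8.85
eef_pos: [537.4, 139.4, 117.5]
tcp_rot: [[0.684, -0.73, 0.011], [-0.73, -0.684, 0.0], [0.007, -0.008, -1.0]]
wrist_force: [-0.1, -0.6, -2.4]
opening: 0.686
```

```bash
python3 - <<'E'
from h import *
s=bot.get_image("side");t=bot.get_image("top");o=bot.observe()
print(o["t"],np.round(o["eef_pos"],1).tolist(),np.round(o["tcp_rot"],3).tolist(),o["wrist_force"],o["opening"])
a=cv2.resize(s["img"][170:260,270:380],(440,360),interpolation=cv2.INTER_CUBIC);b=cv2.resize(t["img"][180:280,170:270],(360,360),interpolation=cv2.INTER_CUBIC)
cv2.imwrite("pics/over.png",np.hstack([a,b]))
E
```

```text
8.95 [537.4, 139.4, 117.5] [[0.684, -0.73, 0.011], [-0.73, -0.684, 0.0], [0.007, -0.008, -1.0]] [ 0.04782732  1.11243136 -1.04368599] 0.6872187925959249
```

View pics/over.png

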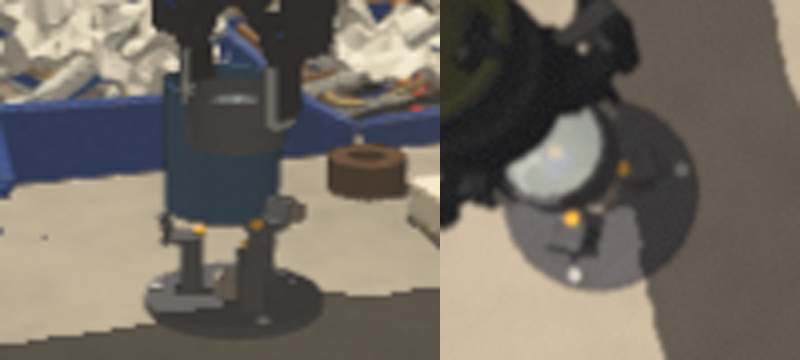

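```bash
python3 - <<'E'
from h import *
I={n:bot.get_image(n) for n in("top","side")}
def box(im,x,y,z):
  a=np.linspace(0,2*np.pi,90);P=np.array([proj(im,[x+30*np.cos(t),y+30*np.sin(t),zz]) for zz in(z,z+32) for t in a]);return np.array([P[:,0].min(),P[:,0].max(),P[:,1].min(),P[:,1].max()])
out=[]
for n,z in(("side",0),("top",0)):
  im=I[n]; v=cv2.resize(im["img"],None,fx=5,fy=5,interpolation=cv2.INTER_CUBIC)
  for (x,y),c in(((537.4,139.4),(0,255,0)),((535.7,137.8),(0,0,255))):
    print(n,box(im,x,y,108).round(1))
    a=np.linspace(0,2*np.pi,90)
    for zz in(108,140): cv2.polylines(v,[np.int32([(np.array(proj(im,[x+30*np.cos(t),y+30*np.sin(t),zz]))+.5)*5 for t in a])],True,c,1)
  out.append(v[5*180:5*255,5*295:5*370] if n=="side" else v[5*190:5*265,5*180:5*255])
cv2.imwrite("pics/ov.png",np.hstack(out)); print(bot.observe()["t"])
E
```

```text
side [316.1 341.4 188.2 208.2]
side [315.5 340.8 188.3 208.4]
top [181.2 218.9 202.1 238.4]
top [182.1 219.7 203.  239.3]
9.05
```

View pics/ov.png

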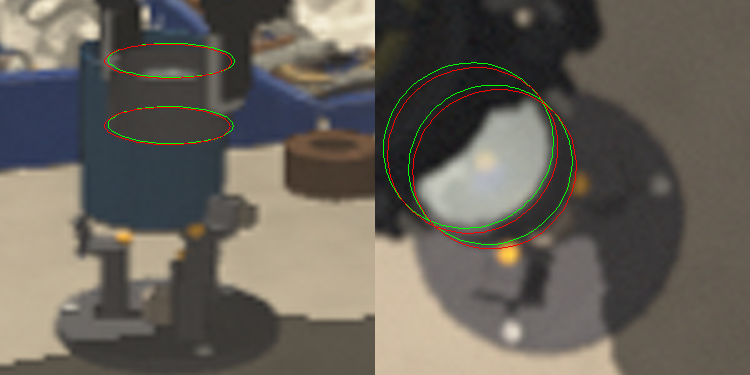

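The overlay of projected outlines matches the held magnifier within about 1 px, putting it near (537,139) against a stand centre of (536,140.5). I'll correct and lower it to just above the seats.

Emit:
{"op": "jog_arm", "data": {
  "series": [
    [[0, 0.009, 0, -0.001, 0.0015, 0, 1], [0, 0, 0, 0, 0, -0.005, 1], [0, 0, 0, 0, 0, -0.01, 1], [0, 0, 0, 0, 0, -0.01, 1], [0, 0, 0, 0, 0, -0.01, 1], [0, 0, 0, 0, 0, -0.01, 1], [0, 0, 0, 0, 0, -0.005, 1], [0, 0, 0, 0, 0, 0, 1], [0, 0, 0, 0, 0, 0, 1], [0, 0, 0, 0, 0, 0, 1]]
  ]
}}

```text
t: 10.3
eef_pos: [535.8, 140.9, 63.3]
tcp_rot: [[0.684, -0.73, 0.0], [-0.73, -0.684, -0.0], [0.0, -0.0, -1.0]]
wrist_force: [0.3, -0.1, -1.6]
opening: 0.686
```

```bash
python3 - <<'E'
from h import *
s=bot.get_image("side");t=bot.get_image("top");o=bot.observe()
print(o["t"],np.round(o["eef_pos"],1).tolist(),np.round(o["tcp_rot"],3).tolist(),np.round(o["wrist_force"],1),o["opening"])
a=cv2.resize(s["img"][190:260,290:370],(480,420),interpolation=cv2.INTER_CUBIC);b=cv2.resize(t["img"][195:265,180:230],(300,420),interpolation=cv2.INTER_CUBIC)
cv2.imwrite("pics/near.png",np.hstack([a,b]))
E
```

```text
10.4 [535.9, 140.9, 63.3] [[0.684, -0.73, 0.0], [-0.73, -0.684, -0.0], [0.0, -0.0, -1.0]] [ 0.1  0.  -1.7] 0.6851816704964323
```

View pics/near.png

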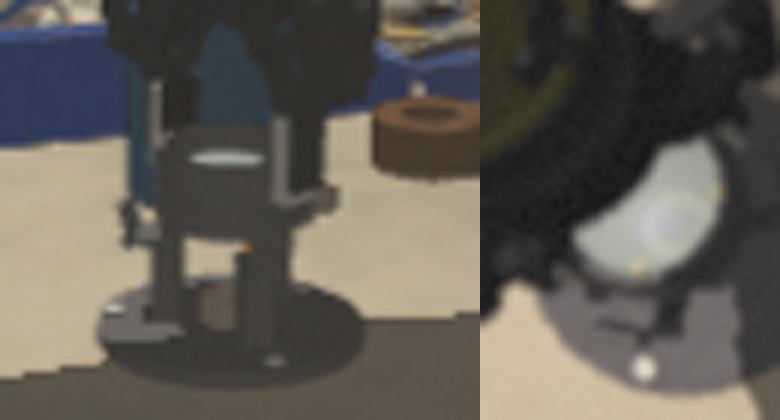

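The magnifier sits between the lips about 3 mm above the seats, and two of the seats show through the glass near its edge. I'll lower it gently.

Emit:
{"op": "jog_arm", "data": {
  "series": [
    [[0, 0, 0, 0, 0, -0.001, 1], [0, 0, 0, 0, 0, -0.001, 1], [0, 0, 0, 0, 0, -0.0005, 1], [0, 0, 0, 0, 0, -0.0005, 1], [0, 0, 0, 0, 0, 0, 1], [0, 0, 0, 0, 0, 0, 1], [0, 0, 0, 0, 0, 0, 1], [0, 0, 0, 0, 0, 0, 1], [0, 0, 0, 0, 0, 0, 1], [0, 0, 0, 0, 0, 0, 1]]
  ]
}}

```text
t: 11.65
eef_pos: [536.2, 141.0, 60.5]
tcp_rot: [[0.684, -0.73, 0.001], [-0.73, -0.684, 0.0], [0.001, -0.001, -1.0]]
wrist_force: [-0.8, 1.3, -1.2]
opening: 0.687
```

Emit:
{"op": "jog_arm", "data": {
  "series": [
    [[0, 0, 0, 0, 0, -0.0005, 1], [0, 0, 0, 0, 0, 0, 1], [0, 0, 0, 0, 0, -0.0005, 1], [0, 0, 0, 0, 0, 0, 1], [0, 0, 0, 0, 0, 0, 1], [0, 0, 0, 0, 0, 0, 1], [0, 0, 0, 0, 0, 0, 1], [0, 0, 0, 0, 0, 0, 1], [0, 0, 0, 0, 0, 0, 1], [0, 0, 0, 0, 0, 0, 1]]
  ]
}}

```text
t: 12.9
eef_pos: [536.2, 141.0, 59.7]
tcp_rot: [[0.684, -0.73, 0.001], [-0.73, -0.684, 0.0], [0.001, -0.001, -1.0]]
wrist_force: [-0.1, -0.1, -0.5]
opening: 0.681
```

Emit:
{"op": "jog_arm", "data": {
  "series": [
    [[0, 0, 0, 0, 0, -0.0005, 1], [0, 0, 0, 0, 0, 0, 1], [0, 0, 0, 0, 0, -0.0005, 1], [0, 0, 0, 0, 0, 0, 1], [0, 0, 0, 0, 0, 0, 1], [0, 0, 0, 0, 0, 0, 1], [0, 0, 0, 0, 0, 0, 1], [0, 0, 0, 0, 0, 0, 1], [0, 0, 0, 0, 0, 0, 1], [0, 0, 0, 0, 0, 0, 1]]
  ]
}}

```text
t: 14.15
eef_pos: [536.2, 141.0, 59.7]
tcp_rot: [[0.684, -0.73, 0.002], [-0.73, -0.684, 0.0], [0.001, -0.001, -1.0]]
wrist_force: [-2.4, 0.9, 2.0]
opening: 0.689
```

The force has changed from -1.7 N to +2 N and z has stopped at 59.7, as expected for seated contact. I'll release gently.

Emit:
{"op": "jog_arm", "data": {
  "series": [
    [[0, 0, 0, 0, 0, 0, 1], [0, 0, 0, 0, 0, 0, 0.3], [0, 0, 0, 0, 0, 0, 0.27], [0, 0, 0, 0, 0, 0, 0.22], [0, 0, 0, 0, 0, 0, 0.15], [0, 0, 0, 0, 0, 0, 0.08], [0, 0, 0, 0, 0, 0, 0], [0, 0, 0, 0, 0, 0, 0], [0, 0, 0, 0, 0, 0, 0], [0, 0, 0, 0, 0, 0, 0]]
  ],
  "grip_force": 20
}}

```text
t: 15.4
eef_pos: [536.9, 141.2, 59.4]
tcp_rot: [[0.684, -0.73, 0.003], [-0.73, -0.684, 0.0], [0.001, -0.002, -1.0]]
wrist_force: [0.3, 0.2, -0.4]
opening: 1.001
```

```bash
python3 - <<'E'
from h import *
s=bot.get_image("side");o=bot.observe()
print(o["t"],np.round(o["eef_pos"],1).tolist(),np.round(o["wrist_force"],1),o["opening"])
cv2.imwrite("pics/rel.png",cv2.resize(s["img"][190:260,290:370],(640,560),interpolation=cv2.INTER_CUBIC))
E
```

```text
15.45 [536.9, 141.2, 59.4] [-0.3  1.1 -0.1] 0.9979486795094425
```

View pics/rel.png

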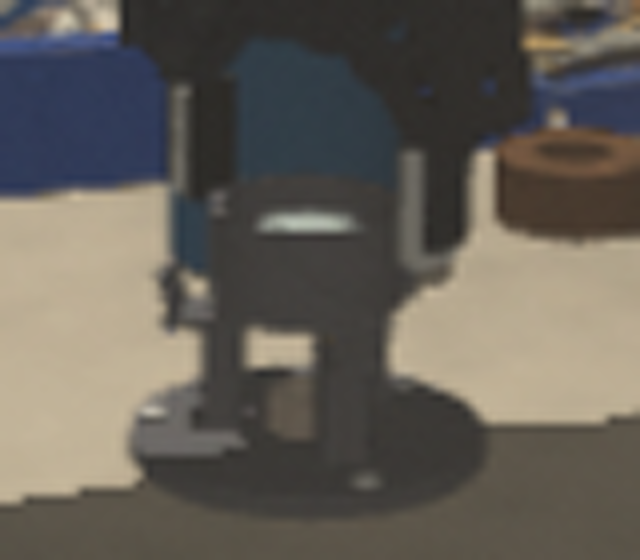

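The magnifier rests level on the stand and the fingers are open, clear of it on both sides. I'll retreat straight up, then move back to clear the view.

Emit:
{"op": "jog_arm", "data": {
  "series": [
    [[0, 0, 0, 0, 0, 0.005, 0], [0, 0, 0, 0, 0, 0.015, 0], [0, 0, 0, 0, 0, 0.025, 0], [0, 0, 0, 0, 0, 0.03, 0], [0, 0, 0, 0, 0, 0.03, 0], [0, 0, 0, 0, 0, 0.03, 0], [0, 0, 0, 0, -0.04, 0.02, 0], [0, 0, 0, 0, -0.05, 0, 0], [0, 0, 0, 0, -0.05, 0, 0], [0, 0, 0, 0, -0.05, 0, 0]]
  ]
}}

```text
t: 16.7
eef_pos: [538.2, -50.5, 230.9]
tcp_rot: [[0.689, -0.724, 0.014], [-0.724, -0.689, 0.002], [0.008, -0.011, -1.0]]
wrist_force: [0.5, -1.2, -0.1]
opening: 1.002
```

Emit:
{"op": "jog_arm", "data": {
  "series": [
    [[0, 0, 0, 0, -0.05, 0, 0], [0, 0, 0, 0, -0.05, 0, 0], [0, 0, 0, 0, -0.03, 0, 0], [0, 0, 0, 0, 0, 0, 0], [0, 0, 0, 0, 0, 0, 0], [0, 0, 0, 0, 0, 0, 0], [0, 0, 0, 0, 0, 0, 0], [0, 0, 0, 0, 0, 0, 0], [0, 0, 0, 0, 0, 0, 0], [0, 0, 0, 0, 0, 0, 0]]
  ]
}}

```text
t: 17.95
eef_pos: [538.4, -184.7, 237.8]
tcp_rot: [[0.689, -0.725, 0.021], [-0.725, -0.689, 0.0], [0.014, -0.015, -1.0]]
wrist_force: [-0.7, -0.2, -0.2]
opening: 1.001
```

```bash
python3 - <<'E'
from h import *
s=bot.get_image("side");t=bot.get_image("top");o=bot.observe()
print(o["t"],np.round(o["eef_pos"],1).tolist())
out=[]
for im,(x0,y0) in((s,(290,190)),(t,(180,195))):
  v=cv2.resize(im["img"],None,fx=5,fy=5,interpolation=cv2.INTER_CUBIC);a=np.linspace(0,2*np.pi,90)
  out.append(v[5*y0:5*y0+375,5*x0:5*x0+375].copy())
  for zz in(50,82): cv2.polylines(v,[np.int32([(np.array(proj(im,[536+30*np.cos(q),140.5+30*np.sin(q),zz]))+.5)*5 for q in a])],True,(0,255,0),1)
  if im is t: out.append(v[5*y0:5*y0+375,5*x0:5*x0+375])
cv2.imwrite("pics/fin.png",cv2.resize(np.hstack(out),(798,266)) if 0 else np.hstack([out[0],out[2]]))
E
```

```text
18.05 [538.4, -184.8, 237.8]
```

View pics/fin.png

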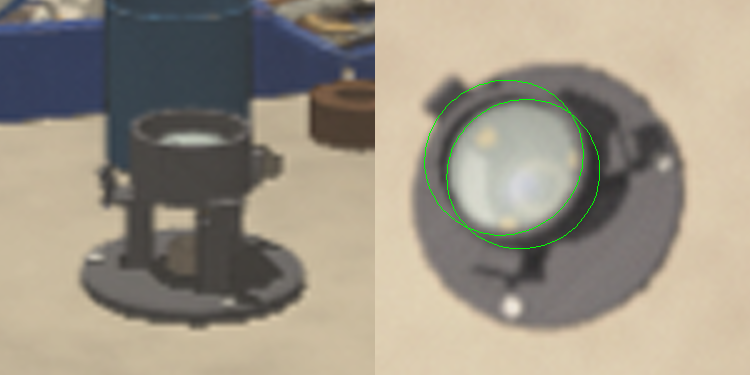

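The side view shows the magnifier level between the lips. In the top view the glass centre, about (514,166), falls on the predicted axis, and all three seats show evenly through it. I'll hand the job in.

```bash
python3 -c "
from workcell import bot
print(bot.job_done(),bot.observe()['t'])"
```

```text
the job is handed in; nothing more can be done
the job is handed in; nothing more can be done
```

I gripped the larger uncoloured magnifier across its upper half and carried it to the stand. I lowered it onto the seats in 0.5 to 1 mm steps, released it with the grip eased to 20 N, and backed the arm away. The job was handed in at about 18 s, inside the 29 s limit.

**Contact:** the wrist force changed from -1.7 N to +2 N and the tool stopped at the expected height, so the magnifier was set down rather than dropped. After release the force was about zero.

**Final pictures:** the magnifier looks level between the lips. All three seats show through the glass, and its centre lies on the stand's axis to within about 1 to 2 mm.

**Disagreement:** the outer rim in the last top picture looked up to 3 px inside the outline I drew at the upper left. The rim is dark and blurred there, so I trusted the clearly visible glass disc instead.

**Not tested:** I did not touch the magnifier again to check that it cannot rock.

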